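# Take off the flask's squeeze-tab lid and stow it in the wooden box

## Robot

A 6-joint arm with a two-finger parallel gripper is mounted at the origin on the work surface. World frame = base frame: x ahead of the robot, y to its left, z up, the work surface at z = 0. Lengths are in m, angles in degrees, forces in N, time in s.
With the tool pointing down it reaches from about 0.35 to 0.875 m from the base axis. Payload 15.5 kg.
Tool frame: the origin (TCP) lies between the finger pads; the fingertips stand 22 mm ahead of it and the grasp point (between the pads) lies 3 mm ahead of it; z points along the fingers, y is the line along which they close (so a half turn about z gives the same grasp; the last joint's range is limited). The gripper opens to 85 mm and grips with 20 to 120 N. Pads are 22 mm wide; open, the fingers measure 114 mm over their backs; the gripper's body (76 mm by 85 mm) begins 54 mm behind the grasp point. The pads swing forward as they close: fully open they stand 13 mm farther back than shut.
Start: joints at [58.528, 28.281, 77.091, -0, 74.628, -5.472], TCP at [0.274, 0.562, 0.253] pointing down, gripper open.
Joint ranges: [-166.48, 166.48], [-47.26, 123.95], [12.59, 153.08], [-70.14, 250.14], [6.76, 159.57], [-176.63, 176.63]. Speed limits (degrees/s): [108.29, 108.29, 147.25, 172.46, 172.46, 172.46].

## Interface

Orientations are given as [roll, pitch, yaw] about the fixed x, y, z axes, in that order (R = Rz(yaw) Ry(pitch) Rx(roll)).
In Python, from cell import robot, capture, camera_params gives the robot as it stands.
- The arm moves only by the tool send_rows, never from a script. Its argument "commands" is one flat list of numbers, 7 for each row, row after row: the shift along the tool's x, y, z in cm, then the turn, a rotation vector about the tool's x, y, z in rad, then the opening, from -1 (shut) to 1 (fully open). A call has 1 to 8 rows; each row shifts and turns the commanded pose from where the row before left it, along the tool's axes as they then stand; what a row does not reach is not made up. A row lasts 1/12 s, in which the tool goes at most 41.7 mm and 7.16 degrees, less where a joint would pass 70% of its speed; a pose out of reach is approached as far as the arm can. A call is refused whole if a number of a shift passes 4.17 or a number of a turn 0.125, either way. A call with a gripper value outside its range is refused whole. The fingers move at their own pace and stop on an object; "squeeze" is the grip in N (left out, the last holds). Time passes only in rows, so rows that do not move let the fingers close. It gives the time, the measured TCP pose, the force, the opening and the grip force at its end, in the units of the state.
- robot.read_state(): the state, without advancing time (a new reading comes with each control period).
- capture(name): name is "side" or "top"; returns the picture (400x640x3 uint8, red, green, blue); there is no depth.
- camera_params(name): a dict with "camera_matrix" (3x3 intrinsics, pixels), "camera_from_world" (4x4, takes a point from world to camera coordinates). Camera axes: x right, y up, looking along -z (the intrinsics and any distortion apply to the point x, -y, -z); pixel columns grow to the right and rows downward; lengths in m; the calibration is good to about 2 mm. A picture is of the moment at which its call begins. camera_params takes no time and is no camera call.
- robot.job_done(): hands the job in; it is judged then, once.
The state is a dict: "time": time; "qpos": joint angles; "qvel": joint speeds; "joint_efforts": joint torques, N m; "ee_pos": TCP position; "tool_rot": TCP orientation; "force": force on the tool from outside, world axes, zero at the start; "torque": the same for the moment, N m; "width": finger opening in m; "finger_force": force on a finger pad.
Only numpy, scipy, OpenCV 4.12 (cv2) and the standard library are available. Lean on these libraries where they do the work, as an engineer would, in place of code of your own. Each camera call takes 0.05 s, during which the arm holds its last target. There are 200 camera calls.

## Task

The flask is to stand open so that it does not go musty, with its lid kept in the wooden box: first slide the box's lid open all the way, then squeeze both blue tabs of the flask's lid and, keeping them squeezed, turn it anticlockwise (seen from above) off its catches. Lift it off, set it down gently, without dropping it, mouth down on the floor of the box, and slide the box's lid fully shut again. Leave everything else on the sill where it is.

Things in the scene. Friction and masses are not known exactly. Their poses are not given: they have to be found in the camera images.
- flask: yellow vacuum flask, 76 mm wide, fixed upright in a dark stand (104 mm wide, 40 mm high) screwed to the sill: it neither slides nor turns. Origin: on its axis, at the sill; z up. Flat shoulder 160 mm above the sill; on it a steel neck, 36 mm wide, up to 198 mm, and two black stops, 8 mm high, 28 to 33 mm from the axis, just anticlockwise of where the lid's tabs start. Place and yaw vary.
- cap: the flask's lid: cream cup, mouth down, 52 mm wide, 42 mm high, 90 g. Origin: centre of its mouth rim (underside), z up through its closed top. It starts on the neck, origin 162 mm above the sill, axes parallel to the flask's, with 1 mm of play. Two flat blue tabs on its own +x and -x sides, 16 mm wide (along y), 18 to 40 mm above the origin; 65 mm across the two, 54 mm when squeezed home.
- cap_top (a point): centre of the lid's flat top, 42 mm above its origin. How the lid comes off: unless both tabs are pressed in by more than 3.5 mm it cannot turn; it never turns clockwise, and cannot be lifted until turned. Turned anticlockwise by 40 to 130 degrees (about 60 is best) it is free and lifts straight up; raised by 40 mm it is clear of the neck
- tab_a (a joint): how far the tab on the lid's +x side is pressed in, in m: 0 out, 0.0055 fully in. Spring: 2 N to start, about 5 N fully in; springs back when let go
- tab_b (a joint): the same for the tab on the lid's -x side
- tea_box: wooden box fixed to the sill, outside 136 mm (its x) by 176 mm (its y), walls 8 mm thick and 56 mm high, inner floor 8 mm above the sill: inside 120 by 160 mm. Origin: centre of its underside, on the sill. Place and yaw vary; it may stand left or right, the flask on the other side
- box_lid (a joint): how far the box's lid is slid open, in m, along the box's +x (roughly away from the robot): 0 fully shut, 0.12 fully open (only the last 8 mm of the inside at +x still covered; it then sticks out 120 mm). May start a little open. A 6 mm board, top 63 mm above the sill; stays where it is left, takes about 1.5 N to push
- thumb_bar (a point): centre of the dark bar on the box's sliding lid, moving with it: 12 mm thick along the box's x, 70 mm long along its y, 63 to 81 mm above the sill (this point: 72 mm). To be pushed from either side with closed fingertips. Lid shut: 45 mm from the box's origin towards its -x; fully open: 75 mm towards +x
- mug: bystander: white enamel mug, 80 mm wide, 85 mm high; origin centre of underside
- bowl: bystander: glass bowl, 92 mm wide, 42 mm high; origin centre of underside
- spoon: bystander: steel spoon 140 mm long lying flat along its x
- jar: bystander: amber jar with a red cap, 68 mm wide, 100 mm high; origin centre of underside
- tea_tin: bystander: green tin with a brass lid, 70 mm wide, 90 mm high; origin centre of underside
- saucer: bystander: blue saucer, 130 mm wide, 16 mm high; origin centre of underside
There are look-alikes about, which are no part of the job. Several things have the shape of the cap; the one meant has the colours described above.

How it is judged:
By the outcome, as a careful person would: the job done as asked, in the order asked, and still so for the second after the job is handed in, with the robot touching nothing.
It also fails if it takes over 72 s, if anything falls off the work surface, if the arm or the gripper's body presses on something with over 40 N, if the wrist force passes 120 N, or if a joint passes its speed limit or range.

## Working session

There is one attempt and no reset: what is moved stays moved. The work goes in short steps, Python scripts to look and compute and a tool call to move; the robot and the scene stay as the last step left them, time stands still between calls to the robot, and variables do not carry over. Pictures are saved under pics/ and viewed, at most 10 in all, crops included, and the job is handed in when it is done.

Besides the shell and the picture viewer there is one more tool, called after "Call:" by a JSON object that holds its "name" and its "arguments". send_rows: Moves the arm, as the interface text tells. Its arguments: {"type":"object","properties":{"commands":{"type":"array","items":{"type":"number"}},"squeeze":{"type":"number"}},"required":["commands"]}

```bash
mkdir -p pics; ls; python3 - <<'E'
from cell import robot,capture,camera_params
import cv2
for n in("top","side"):
    cv2.imwrite(f"pics/{n}0.png",capture(n)[:,:,::-1]); p=camera_params(n); print(p)
s=robot.read_state();print(s)
E
```

```text
pics
{'camera_matrix': array([[411.12891233,   0.        , 320.51556024],
       [  0.        , 411.12891233, 195.21580889],
       [  0.        ,   0.        ,   1.        ]]), 'camera_from_world': array([[-0.0103222 , -0.99990114,  0.00954743,  0.00567033],
       [ 0.99088887, -0.00894601,  0.13438461, -0.54762423],
       [-0.13428592,  0.01084759,  0.99088325, -1.43853029],
       [ 0.        ,  0.        ,  0.        ,  1.        ]])}
{'camera_matrix': array([[432.80266863,   0.        , 320.15743618],
       [  0.        , 432.80266863, 192.20677973],
       [  0.        ,   0.        ,   1.        ]]), 'camera_from_world': array([[ 0.93167436, -0.36280117, -0.01892602, -0.47785841],
       [ 0.28608378,  0.7005609 ,  0.6537358 , -0.25662573],
       [-0.22391729, -0.61448331,  0.75648616, -1.1659284 ],
       [ 0.        ,  0.        ,  0.        ,  1.        ]])}
{'time': 0.1, 'qpos': array([ 5.85275271e+01,  2.83122838e+01,  7.71227997e+01,  2.15162790e-03,
        7.46291113e+01, -5.47497563e+00]), 'qvel': array([-0.01101771,  0.00168959, -0.10568408, -0.01457474,  0.00906026,
       -0.02360089]), 'joint_efforts': array([ 1.54366444e-03, -8.83587384e+01, -3.84565973e+01, -5.99196460e-05,
        5.12121624e-03, -2.32304262e-05]), 'ee_pos': array([0.27382133, 0.56149659, 0.25275408]), 'tool_rot': array([-1.79936296e+02, -8.18944400e-03,  1.54001927e+02]), 'force': array([ 0.53943983,  0.13745319, -0.15818398]), 'torque': array([0.01163299, 0.01326641, 0.03821808]), 'finger_force': 0.0, 'width': 0.08549019784766997}
```

View pics/top0.png

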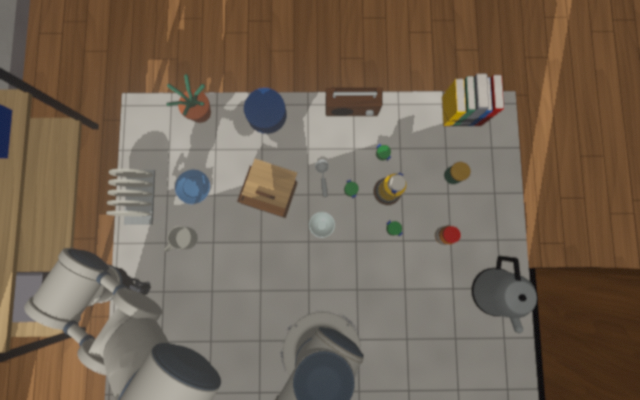

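View pics/side0.png

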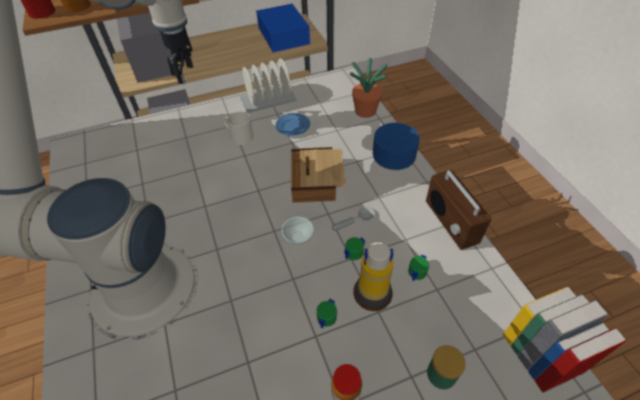

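The top view shows the box at about (268,190), with its lid a little open and its bar at (265,193). The yellow flask with the cream lid is at (395,184). The lid look-alikes at (383,152), (351,188) and (394,228) are green, so the cream one on the flask is the one meant. I'll check it in an enlarged crop.

```bash
python3 - <<'E'
import cv2,numpy as np
t=cv2.imread("pics/top0.png");s=cv2.imread("pics/side0.png")
def c(i,x,y,w,h,k): return cv2.resize(i[y:y+h,x:x+w],None,fx=k,fy=k,interpolation=cv2.INTER_CUBIC)
a=np.hstack([c(t,230,150,80,75,5),c(t,355,150,80,75,5)])   # 400x375 each
b=np.hstack([c(s,280,135,80,45,5),c(s,345,235,80,45,5)])
cv2.imwrite("pics/crop1.png",np.vstack([a,b])[:600])
E
```

```text
(no output)
```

View pics/crop1.png

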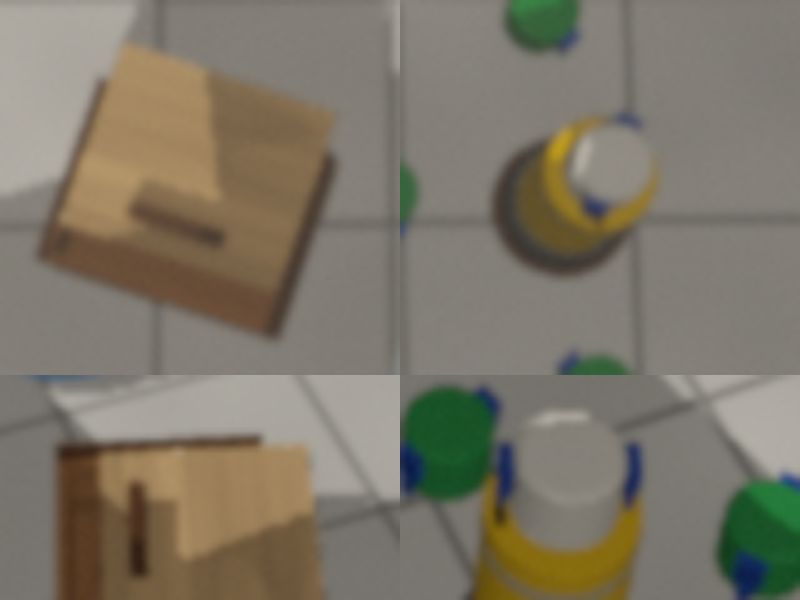

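The crop shows the cream lid with blue tabs near (400.4,174) and (394.4,191.8), its top centre at (397.4,182.4). That confirms it. The bar's top runs from (256.6,191) to (274.4,198), and the box's bottom front corners are at (237.6,202.4) and (285,217.6).

```bash
cat > h.py <<'E'
import numpy as np
from cell import robot,capture,camera_params
def cam(n):
    p=camera_params(n); return p["camera_matrix"],p["camera_from_world"]
def ray(n,u,v,z):
    K,T=cam(n); d=np.linalg.inv(K)@[u,v,1]; d=T[:3,:3].T@[d[0],-d[1],-d[2]]; o=-T[:3,:3].T@T[:3,3]
    return (o+d*(z-o[2])/d[2]).round(4)
def proj(n,P):
    K,T=cam(n); q=T[:3,:3]@np.array(P)+T[:3,3]; q=K@[q[0],-q[1],-q[2]]; return (q[:2]/q[2]).round(1)
E
python3 - <<'E'
from h import *
f=lambda x,y:(230+x/5,150+y/5); g=lambda x,y:(355+(x-400)/5,150+y/5)
s1=lambda x,y:(280+x/5,135+(y-375)/5); s2=lambda x,y:(345+(x-400)/5,235+(y-375)/5)
print("cap",ray("top",*g(612,162),.204),ray("side",*s2(568,458),.204))
print("tabs top",ray("top",*g(627,118),.202),ray("top",*g(597,209),.197))
print("tabs side",ray("side",*s2(507,450),.202),ray("side",*s2(634,448),.202))
print("stand",ray("top",*g(563,205),.02))
print("bar",ray("top",*f(133,204),.08),ray("top",*f(222,238),.08),ray("side",*s1(137,484),.081),ray("side",*s1(138,574),.075))
print("front bottom",ray("top",*f(38,262),0),ray("top",*f(275,338),0))
print("rim r-back, l-back",ray("top",*f(336,158),.056),ray("top",*f(102,80),.056))
print("lid back",ray("top",*f(125,43),.063),ray("top",*f(336,113),.063))
E
```

```text
cap [ 0.5642 -0.2441  0.204 ] [ 0.5636 -0.2473  0.204 ]
tabs top [ 0.593  -0.2552  0.202 ] [ 0.5349 -0.2348  0.197 ]
tabs side [ 0.5404 -0.2319  0.202 ] [ 0.5947 -0.2526  0.202 ]
stand [ 0.5632 -0.2442  0.02  ]
bar [0.5593 0.2233 0.08  ] [0.5349 0.1613 0.08  ] [0.5579 0.2224 0.081 ] [0.5334 0.1545 0.075 ]
front bottom [0.5288 0.304  0.    ] [0.4714 0.1304 0.    ]
rim r-back, l-back [0.5947 0.083  0.056 ] [0.6526 0.2498 0.056 ]
lid back [0.6779 0.2327 0.063 ] [0.6259 0.0826 0.063 ]
```

Call:
{"name": "send_rows", "arguments": {"commands": [0, 0, 0, 0, 0, -0.113, -1, -2.87, -2.12, 0, 0, 0, 0, -1, -2.87, -2.12, 0, 0, 0, 0, -1, -2.87, -2.12, 0, 0, 0, 0, -1, -2.87, -2.12, 0, 0, 0, 0, -1, -2.87, -2.12, 0, 0, 0, 0, -1, -2.87, -2.12, 0, 0, 0, 0, -1, -2.87, -2.12, 0, 0, 0, 0, -1]}}

```text
time: 0.77
ee_pos: [0.4143, 0.3531, 0.2531]
tool_rot: [-180.0, -0.0, 160.5]
force: [0.2, 1.4, 0.7]
width: -0.0002
finger_force: 0.0
```

Call:
{"name": "send_rows", "arguments": {"commands": [-2.87, -2.12, 0, 0, 0, 0, -1, -2.87, -2.12, 0, 0, 0, 0, -1, -2.87, -2.12, 0, 0, 0, 0, -1, -2.87, -2.12, 0, 0, 0, 0, -1, -2.87, -2.12, 0, 0, 0, 0, -1, 0, 0, 3.5, 0, 0, 0, -1, 0, 0, 3.5, 0, 0, 0, -1, 0, 0, 3.3, 0, 0, 0, -1]}}

```text
time: 1.43
ee_pos: [0.5138, 0.2061, 0.149]
tool_rot: [180.0, 0.0, 160.4]
force: [0.3, -0.1, -0.8]
width: -0.0003
finger_force: 0.0
```

```bash
cat > look.py <<'E'
import sys,cv2,numpy as np
from h import *
# look.py out cam x y w h k [cam x y w h k]
a=sys.argv[2:]; ims=[]
while a:
    n=a[0]; x,y,w,h,k=map(int,a[1:6]); a=a[6:]
    ims.append(cv2.resize(capture(n)[y:y+h,x:x+w,::-1],None,fx=k,fy=k,interpolation=cv2.INTER_CUBIC))
cv2.imwrite(f"pics/{sys.argv[1]}.png",np.hstack(ims))
s=robot.read_state(); print(s["time"],s["ee_pos"].round(4),s["tool_rot"].round(2),s["force"].round(1),s["width"].round(4))
E
python3 look.py p2 top 230 150 80 80 5 side 270 120 80 80 5
```

```text
Traceback (most recent call last):
  File "look.py", line 9, in <module>
    s=robot.read_state(); print(s["time"],s["ee_pos"].round(4),s["tool_rot"].round(2),s["force"].round(1),s["width"].round(4))
                                                                                                          ^^^^^^^^^^^^^^^^
AttributeError: 'float' object has no attribute 'round'
```

View pics/p2.png

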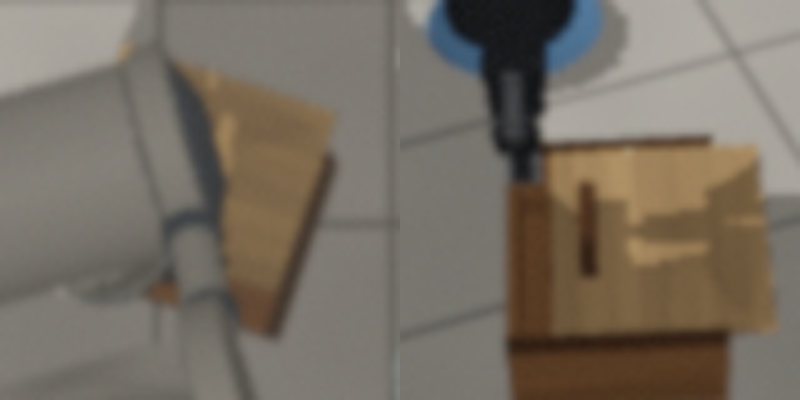

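The side view shows the closed fingertips behind the bar, on its -x side, with the bar clear at about (587,230) in the crop. Next I lower the fingers and push.

```bash
sed -i 's/s\["width"\].round(4)/round(s["width"],4)/' look.py
```

Call:
{"name": "send_rows", "arguments": {"commands": [0, 0, 3, 0, 0, 0, -1, 0, 0, 2.7, 0, 0, 0, -1, 0, 0, 0, 0, 0, 0, -1, -0.8, 0, 0, 0, 0, 0, -1, -0.8, 0, 0, 0, 0, 0, -1, -0.8, 0, 0, 0, 0, 0, -1, -0.8, 0, 0, 0, 0, 0, -1, -0.8, 0, 0, 0, 0, 0, -1]}}

```text
time: 2.2
ee_pos: [0.5528, 0.1933, 0.0946]
tool_rot: [179.9, 0.1, 160.5]
force: [-0.9, 1.0, 1.3]
width: -0.0003
finger_force: 0.8
```

Call:
{"name": "send_rows", "arguments": {"commands": [-0.9, 0, 0.1, 0, 0, 0, -1, -0.9, 0, 0.1, 0, 0, 0, -1, -0.9, 0, 0, 0, 0, 0, -1, -0.9, 0, 0, 0, 0, 0, -1, -0.9, 0, 0, 0, 0, 0, -1, -0.6, 0, 0, 0, 0, 0, -1, -0.4, 0, 0, 0, 0, 0, -1, 0, 0, 0, 0, 0, 0, -1]}}

```text
time: 2.87
ee_pos: [0.604, 0.1747, 0.0912]
tool_rot: [180.0, 0.0, 160.4]
force: [-0.7, -0.4, -0.0]
width: -0.0003
finger_force: 0.0
```

Call:
{"name": "send_rows", "arguments": {"commands": [-0.3, 0, 0, 0, 0, 0, -1, -0.3, 0, 0, 0, 0, 0, -1, 0, 0, 0, 0, 0, 0, -1]}}

```text
time: 3.12
ee_pos: [0.609, 0.173, 0.0913]
tool_rot: [-180.0, 0.0, 160.5]
force: [0.7, 0.4, 0.3]
width: 0.0
finger_force: 0.0
```

Call:
{"name": "send_rows", "arguments": {"commands": [-0.3, 0, 0, 0, 0, 0, -1, -0.3, 0, 0, 0, 0, 0, -1, 0, 0, 0, 0, 0, 0, -1]}}

```text
time: 3.37
ee_pos: [0.6149, 0.1709, 0.0913]
tool_rot: [180.0, 0.0, 160.5]
force: [-0.7, -0.4, -0.4]
width: 0.0
finger_force: 0.0
```

Call:
{"name": "send_rows", "arguments": {"commands": [-0.2, 0, 0, 0, 0, 0, -1, 0, 0, 0, 0, 0, 0, -1]}}

```text
time: 3.53
ee_pos: [0.6155, 0.1707, 0.0912]
tool_rot: [-180.0, -0.1, 160.5]
force: [-5.0, 2.7, 3.3]
width: -0.0003
finger_force: 3.4
```

```bash
python3 look.py p3 side 270 110 130 100 6
```

```text
3.5833 [0.6155 0.1706 0.0912] [-1.7998e+02 -1.0000e-01  1.6047e+02] [-5.5  3.5  2.8] 0.0004
```

View pics/p3.png

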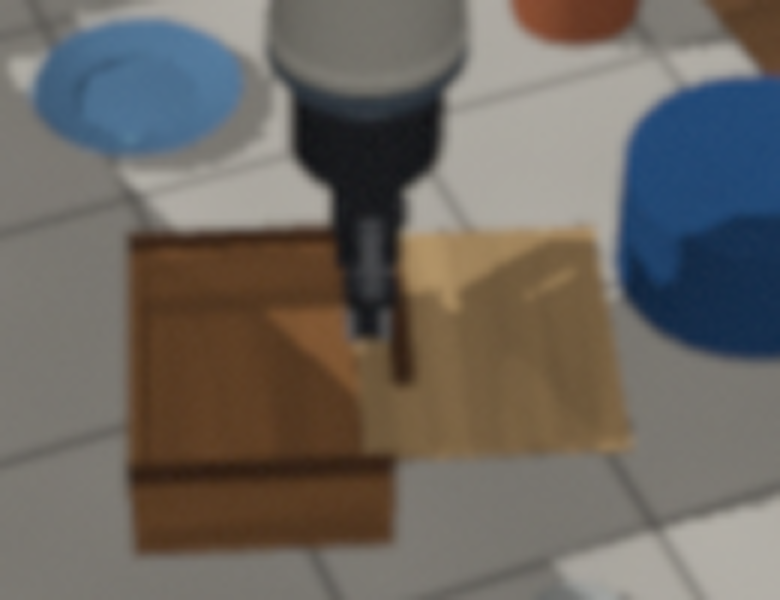

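The lid is against its stop, with a 5 N reaction, and the picture shows the box fully open. I'll back off, lift and move over the flask.

Call:
{"name": "send_rows", "arguments": {"commands": [1, 0, 0, 0, 0, 0, -1, 0, 0, -3.48, 0, 0, 0, -1, 0, 0, -3.48, 0, 0, 0, -1, 0, 0, -3.48, 0, 0, 0, 1, 0, 0, -3.48, 0, 0, 0, 1, 0, 0, -3.48, 0, 0, 0, 1, -0.91, -3.72, 0, 0, 0, 0, 1, -0.91, -3.72, 0, 0, 0, 0, 1]}}

```text
time: 4.25
ee_pos: [0.5997, 0.0983, 0.2677]
tool_rot: [179.9, 0.3, 160.7]
force: [0.7, 0.0, -2.0]
width: 0.0606
finger_force: 0.0
```

Call:
{"name": "send_rows", "arguments": {"commands": [-0.91, -3.72, 0, 0, 0, 0, 1, -0.91, -3.72, 0, 0, 0, 0, 1, -0.91, -3.72, 0, 0, 0, 0, 1, -0.91, -3.72, 0, 0, 0, 0, 1, -0.91, -3.72, 0, 0, 0, 0, 1, -0.91, -3.72, 0, 0, 0, 0, 1, -0.91, -3.72, 0, 0, 0, 0, 1, -0.91, -3.72, 0, 0, 0, 0, 1]}}

```text
time: 4.92
ee_pos: [0.5675, -0.2088, 0.2654]
tool_rot: [-180.0, 0.0, 160.5]
force: [1.8, -0.7, 0.4]
width: 0.0852
finger_force: 0.0
```

Call:
{"name": "send_rows", "arguments": {"commands": [-0.91, -3.72, 0, 0, 0, 0, 1, 0, 0, 0, 0, 0, 0.12, 1, 0, 0, 0, 0, 0, 0.12, 1, 0, 0, 0, 0, 0, 0.12, 1, 0, 0, 0, 0, 0, 0.12, 1, 0, 0, 0, 0, 0, 0.12, 1, 0, 0, 0, 0, 0, 0.12, 1, 0, 0, 0, 0, 0, 0.12, 1]}}

```text
time: 5.58
ee_pos: [0.5641, -0.245, 0.2652]
tool_rot: [-180.0, 0.0, 112.0]
force: [-0.0, 0.4, -0.3]
width: 0.0854
finger_force: 0.0
```

Call:
{"name": "send_rows", "arguments": {"commands": [0, 0, 0, 0, 0, 0.12, 1, 0, 0, 0, 0, 0, 0.12, 1, 0, 0, 0, 0, 0, 0.12, 1, 0, 0, 0, 0, 0, 0.12, 1, 0, 0, 0, 0, 0, 0.12, 1, 0, 0, 0, 0, 0, 0.12, 1, 0, 0, 0, 0, 0, 0, 1]}}

```text
time: 6.17
ee_pos: [0.5642, -0.245, 0.2653]
tool_rot: [180.0, 0.0, 70.7]
force: [-0.7, -0.7, -0.7]
width: 0.0852
finger_force: 0.0
```

```bash
python3 look.py p4 side 325 205 100 75 8
```

```text
6.2167 [ 0.5642 -0.245   0.2652] [1.80e+02 1.00e-02 7.12e+01] [ 0.4 -0.6  0.3] 0.0858
```

View pics/p4.png

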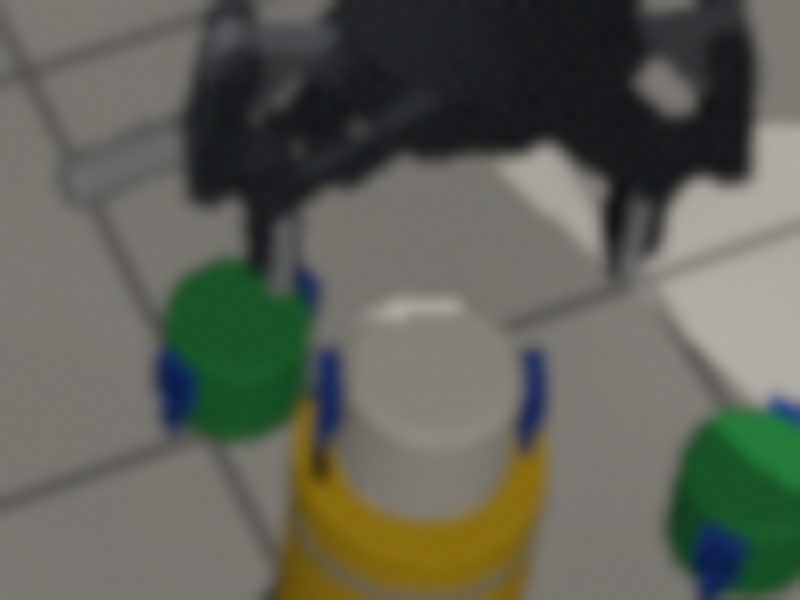

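The side view shows the open fingers above the cream lid. Its tab tops are at crop (328,352) and (533,350), its top centre is at about (430,375), and the fingertips are at (280,285) and (625,275).

```bash
python3 - <<'E'
from h import *
c=lambda x,y:(325+x/8,205+y/8)
a=ray("side",*c(328,350),.202);b=ray("side",*c(533,348),.202);d=b-a
print(a,b,(a+b)/2,np.degrees(np.arctan2(d[1],d[0])),np.hypot(*d[:2]))
print("top",ray("side",*c(432,372),.204))
for z in(.243,.250,.256):
    a=ray("side",*c(282,290),z);b=ray("side",*c(625,280),z);d=b-a
    print("tips",z,a,b,(a+b)/2,np.degrees(np.arctan2(d[1],d[0])),np.hypot(*d[:2]))
E
```

```text
[ 0.541  -0.2285  0.202 ] [ 0.5957 -0.2498  0.202 ] [ 0.56835 -0.23915  0.202  ] -21.275774879894197 0.0587007666048749
top [ 0.5646 -0.2474  0.204 ]
tips 0.243 [ 0.5238 -0.2294  0.243 ] [ 0.6131 -0.2619  0.243 ] [ 0.56845 -0.24565  0.243  ] -19.99855984693564 0.09503020572428532
tips 0.25 [ 0.5215 -0.2336  0.25  ] [ 0.61   -0.2658  0.25  ] [ 0.56575 -0.2497   0.25   ] -19.99350219982509 0.09417584616025493
tips 0.256 [ 0.5195 -0.2372  0.256 ] [ 0.6073 -0.2692  0.256 ] [ 0.5634 -0.2532  0.256 ] -20.025012368889566 0.09344966559597738
```

Call:
{"name": "send_rows", "arguments": {"commands": [0, 0, 2, 0, 0, 0.017, 1, 0, 0, 2, 0, 0, 0, 1, 0, 0, 1.5, 0, 0, 0, 1, 0, 0, 1, 0, 0, 0, 1, 0, 0, 0.5, 0, 0, 0, 1, 0, 0, 0, 0, 0, 0, 1], "squeeze": 25}}

```text
time: 6.72
ee_pos: [0.5641, -0.2451, 0.1945]
tool_rot: [-179.9, -0.0, 70.2]
force: [0.1, 0.1, 0.3]
width: 0.0855
finger_force: 0.0
```

Call:
{"name": "send_rows", "arguments": {"commands": [0, 0, 0, 0, 0, 0, -1, 0, 0, 0, 0, 0, 0, -1, 0, 0, 0, 0, 0, 0, -1, 0, 0, 0, 0, 0, 0, -1, 0, 0, 0, 0, 0, 0, -1, 0, 0, 0, 0, 0, 0, -1]}}

```text
time: 7.22
ee_pos: [0.565, -0.2456, 0.1968]
tool_rot: [179.9, 0.0, 70.1]
force: [-2.1, 1.8, 10.8]
width: 0.0527
finger_force: 24.5
```

Call:
{"name": "send_rows", "arguments": {"commands": [0, 0, -0.2, 0, 0, 0, -1, 0, 0, 0, 0, 0, 0, -1]}}

```text
time: 7.38
ee_pos: [0.5647, -0.2455, 0.1981]
tool_rot: [179.9, 0.0, 70.1]
force: [0.4, 0.4, -0.8]
width: 0.0518
finger_force: 29.7
```

Call:
{"name": "send_rows", "arguments": {"commands": [0, 0, 0, 0, 0, -0.05, -1, 0, 0, 0, 0, 0, -0.08, -1, 0, 0, 0, 0, 0, -0.08, -1, 0, 0, 0, 0, 0, -0.08, -1, 0, 0, 0, 0, 0, 0, -1]}}

```text
time: 7.8
ee_pos: [0.5645, -0.2454, 0.1974]
tool_rot: [180.0, 0.0, 87.0]
force: [0.2, 0.4, -1.0]
width: 0.0525
finger_force: 29.7
```

Call:
{"name": "send_rows", "arguments": {"commands": [0, 0, 0, 0, 0, -0.11, -1, 0, 0, 0, 0, 0, -0.11, -1, 0, 0, 0, 0, 0, -0.11, -1, 0, 0, 0, 0, 0, -0.11, -1, 0, 0, 0, 0, 0, -0.11, -1, 0, 0, 0, 0, 0, -0.11, -1, 0, 0, 0, 0, 0, -0.1, -1, 0, 0, 0, 0, 0, 0, -1]}}

```text
time: 8.47
ee_pos: [0.5645, -0.2454, 0.1974]
tool_rot: [180.0, 0.0, 130.4]
force: [0.4, 0.3, -0.6]
width: 0.0523
finger_force: 29.7
```

```bash
python3 look.py p5 side 335 205 80 75 7; python3 -c "
from h import *
print(robot.read_state()['torque'])"
```

```text
8.5167 [ 0.5645 -0.2454  0.1974] [1.8000e+02 1.0000e-02 1.3007e+02] [-0.3  0.9 -0.5] 0.0521
[-0.01158971  0.06636449 -0.00837098]
```

View pics/p5.png

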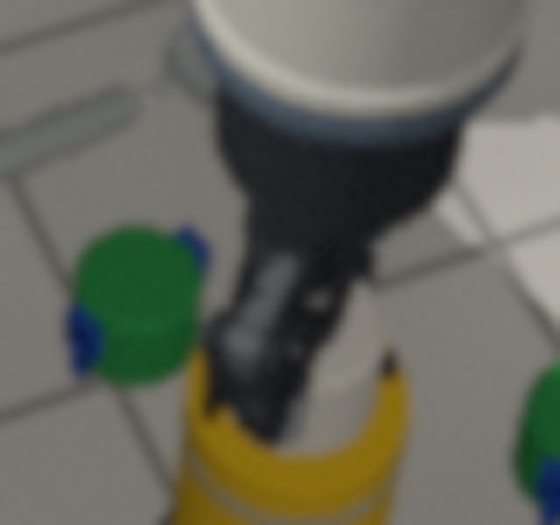

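The fingers cover the tabs after the turn. No blue shows at the old tab positions, beside the stops at crop (212,405) and (390,360), so the lid has turned with them. Now I lift it.

Call:
{"name": "send_rows", "arguments": {"commands": [0, 0, -0.5, 0, 0, 0, -1, 0, 0, -0.8, 0, 0, 0, -1, 0, 0, -0.8, 0, 0, 0, -1, 0, 0, -0.8, 0, 0, 0, -1]}}

```text
time: 8.85
ee_pos: [0.5646, -0.2454, 0.2275]
tool_rot: [180.0, 0.0, 130.2]
force: [1.3, -0.1, -1.1]
width: 0.0518
finger_force: 29.7
```

Call:
{"name": "send_rows", "arguments": {"commands": [0, 0, -1.5, 0, 0, 0, -1, 0, 0, -1.5, 0, 0, 0, -1, 0, 0, -2.5, 0, 0, 0, -1, 0, 0, 0, 0, 0, -0.105, -1, 0, 0, 0, 0, 0, -0.105, -1, 0, 0, 0, 0, 0, -0.105, -1, 0, 0, 0, 0, 0, -0.105, -1, 0, 0, 0, 0, 0, -0.105, -1]}}

```text
time: 9.52
ee_pos: [0.5645, -0.2454, 0.2823]
tool_rot: [-180.0, 0.1, 160.6]
force: [0.0, 0.2, -0.7]
width: 0.0522
finger_force: 29.7
```

```bash
python3 look.py p6 side 320 175 100 75 7
```

```text
9.5667 [ 0.5645 -0.2454  0.2823] [-1.7999e+02  5.0000e-02  1.6107e+02] [-0.  -0.  -1.4] 0.052
```

View pics/p6.png

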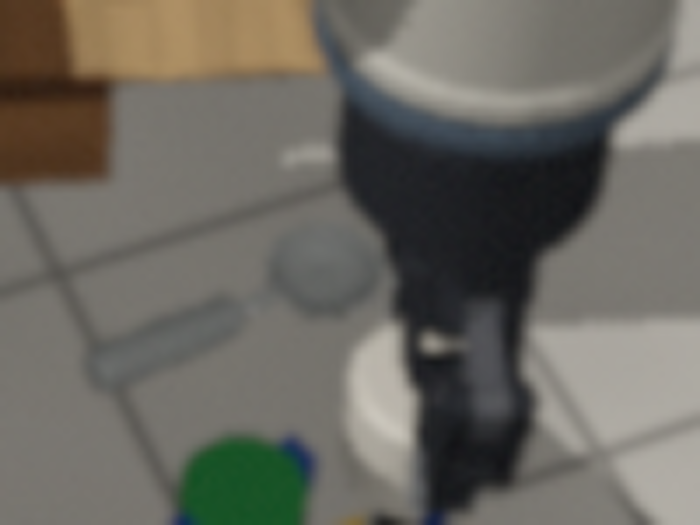

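The lid is in the gripper, but the picture suggests it may sit off-centre. I'll compare projected positions with the image numerically.

```bash
python3 - <<'E'
from h import *
import cv2
im=capture("side"); cv2.imwrite("pics/s7.png",im[:,:,::-1])
c=lambda u,v:(((u-320)*7).round(),((v-175)*7).round())
T=np.array([.5645,-.2454,.2823])
yd=np.array([.334,.943,0]);xd=np.array([-.943,.334,0])
for dz in(.007,-.035): # top, mouth
  for k,o in dict(c=0*xd,px=.026*xd,mx=-.026*xd,ny=-.026*yd).items(): print(dz,k,c(*proj("side",T+o+[0,0,dz])))
print("near tab top/bot",c(*proj("side",T-.027*yd+[0,0,.005])),c(*proj("side",T-.027*yd+[0,0,-.017])))
print("near tip",c(*proj("side",T-.03*yd+[0,0,-.022])))
h=cv2.cvtColor(im,cv2.COLOR_RGB2HSV)
m=cv2.inRange(h,(105,120,40),(130,255,255)); n,l,s,ce=cv2.connectedComponentsWithStats(m)
for i in range(1,n):
  if s[i,4]>2 and 320<ce[i][0]<430 and ce[i][1]>170: print("blue",s[i],ce[i].round(1),c(*ce[i]))
for v in range(220,256,3): print(v,[tuple(int(a) for a in im[v,u]) for u in range(366,400,4)])
E
```

```text
0.007 c (np.float64(433.0), np.float64(377.0))
0.007 px (np.float64(348.0), np.float64(379.0))
0.007 mx (np.float64(519.0), np.float64(373.0))
0.007 ny (np.float64(444.0), np.float64(447.0))
-0.035 c (np.float64(421.0), np.float64(455.0))
-0.035 px (np.float64(339.0), np.float64(458.0))
-0.035 mx (np.float64(504.0), np.float64(452.0))
-0.035 ny (np.float64(432.0), np.float64(524.0))
near tab top/bot (np.float64(444.0), np.float64(454.0)) (np.float64(438.0), np.float64(495.0))
near tip (np.float64(437.0), np.float64(512.0))
blue [361 238   3   4   4] [362.2 239.5] (np.float64(296.0), np.float64(452.0))
blue [345 249   4   9  24] [346.4 253.1] (np.float64(185.0), np.float64(547.0))
blue [381 248   2   3   5] [381.6 249.2] (np.float64(431.0), np.float64(519.0))
blue [412 271   6   9  33] [414.1 274.5] (np.float64(658.0), np.float64(697.0))
blue [329 300   5   3   6] [331.3 300.7] (np.float64(79.0), np.float64(880.0))
blue [319 319   6   8  32] [321.4 322.3] (np.float64(10.0), np.float64(1031.0))
220 [(104, 103, 99), (114, 112, 107), (124, 121, 116), (51, 51, 50), (35, 36, 39), (51, 53, 
[... 946 characters left out ...]
107, 104, 97), (163, 159, 149), (138, 134, 128), (29, 31, 33), (29, 29, 32), (28, 29, 31), (80, 79, 75), (106, 103, 98)]
244 [(115, 113, 108), (109, 106, 99), (119, 116, 108), (118, 118, 114), (28, 29, 32), (26, 26, 30), (60, 59, 57), (96, 93, 89), (120, 117, 111)]
247 [(116, 114, 108), (117, 113, 106), (107, 104, 97), (112, 110, 106), (26, 29, 38), (58, 56, 55), (122, 119, 113), (123, 120, 114), (124, 121, 114)]
250 [(120, 111, 94), (126, 104, 44), (20, 22, 21), (46, 45, 43), (16, 19, 40), (124, 115, 96), (122, 119, 113), (123, 120, 114), (124, 120, 114)]
253 [(134, 107, 22), (119, 98, 44), (24, 24, 23), (7, 8, 8), (9, 8, 9), (118, 104, 73), (123, 114, 98), (123, 120, 114), (124, 121, 115)]
```

```bash
python3 -c "
import cv2
i=cv2.imread('pics/s7.png')[205:280,335:425]; i=cv2.convertScaleAbs(i,alpha=1.4,beta=15)
cv2.imwrite('pics/c7.png',cv2.resize(i,None,fx=8,fy=8,interpolation=cv2.INTER_CUBIC))"
```

```text
(no output)
```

View pics/c7.png

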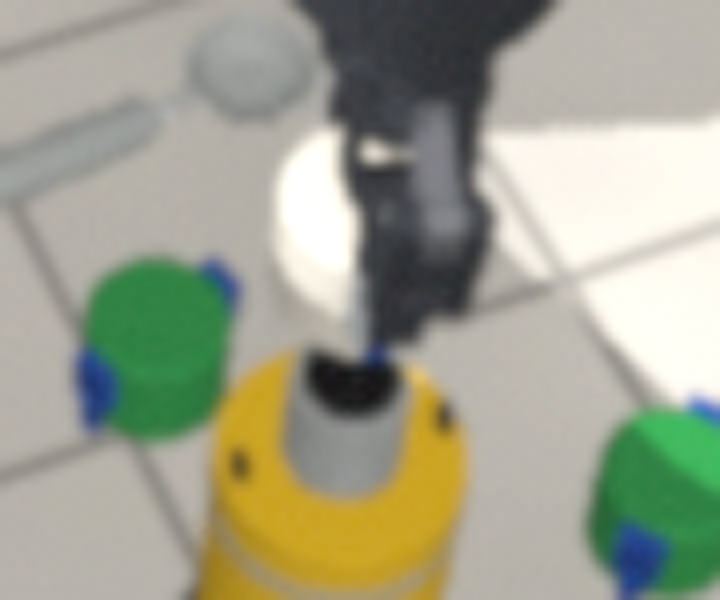

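The lid is held on axis. The flask's neck is bare at crop (345,430), and a blue tab shows just under the fingertip at (375,355). The lid sits a few mm lower in the grip than assumed, so I'll set it down by force feedback. I'm carrying it to the box now.

Call:
{"name": "send_rows", "arguments": {"commands": [0.6, 1.6, 0, 0, 0, 0, -1, 1.1, 2.95, 0, 0, 0, 0, -1, 1.1, 2.95, 0, 0, 0, 0, -1, 1.1, 2.95, 0, 0, 0, 0, -1, 1.1, 2.95, 0, 0, 0, 0, -1, 1.1, 2.95, 0, 0, 0, 0, -1, 1.1, 2.95, 0, 0, 0, 0, -1, 1.1, 2.95, 0, 0, 0, 0, -1]}}

```text
time: 10.28
ee_pos: [0.5606, -0.0059, 0.2819]
tool_rot: [180.0, 0.0, 160.1]
force: [1.2, -0.4, -1.4]
width: 0.0522
finger_force: 29.7
```

Call:
{"name": "send_rows", "arguments": {"commands": [1.1, 2.95, 0, 0, 0, 0, -1, 1.1, 2.95, 0, 0, 0, 0, -1, 1.1, 2.95, 0, 0, 0, 0, -1, 1.1, 2.95, 0, 0, 0, 0, -1, 1.1, 2.95, 0, 0, 0, 0, -1, 1.1, 2.95, 0, 0, 0, 0, -1, 0.4, 0.9, 0, 0, 0, 0, -1, 0, 0, 0, 0, 0, 0, -1]}}

```text
time: 10.95
ee_pos: [0.557, 0.1935, 0.2816]
tool_rot: [180.0, 0.0, 160.3]
force: [-0.2, 0.2, -1.2]
width: 0.0523
finger_force: 29.7
```

Call:
{"name": "send_rows", "arguments": {"commands": [0, 0, 2.5, 0, 0, 0, -1, 0, 0, 3.5, 0, 0, 0, -1, 0, 0, 3.5, 0, 0, 0, -1, 0, 0, 3.5, 0, 0, 0, -1, 0, 0, 3.5, 0, 0, 0, -1, 0, 0, 2.5, 0, 0, 0, -1, 0, 0, 1.6, 0, 0, 0, -1, 0, 0, 0, 0, 0, 0, -1]}}

```text
time: 11.62
ee_pos: [0.5559, 0.1895, 0.0724]
tool_rot: [-179.8, -0.2, 160.2]
force: [-1.5, -0.2, -1.4]
width: 0.0522
finger_force: 29.7
```

Call:
{"name": "send_rows", "arguments": {"commands": [0, 0, 0.3, 0, 0, 0, -1, 0, 0, 0.3, 0, 0, 0, -1, 0, 0, 0.3, 0, 0, 0, -1, 0, 0, 0.3, 0, 0, 0, -1, 0, 0, 0.3, 0, 0, 0, -1, 0, 0, 0, 0, 0, 0, -1]}}

```text
time: 12.12
ee_pos: [0.5576, 0.1908, 0.0602]
tool_rot: [-180.0, 0.0, 160.4]
force: [-0.8, -0.0, -0.6]
width: 0.0523
finger_force: 29.7
```

Call:
{"name": "send_rows", "arguments": {"commands": [0, 0, 0.2, 0, 0, 0, -1, 0, 0, 0.2, 0, 0, 0, -1, 0, 0, 0.2, 0, 0, 0, -1, 0, 0, 0, 0, 0, 0, -1]}}

```text
time: 12.45
ee_pos: [0.5574, 0.1908, 0.0539]
tool_rot: [-180.0, -0.0, 160.4]
force: [-0.4, -0.1, -0.7]
width: 0.0515
finger_force: 29.7
```

Call:
{"name": "send_rows", "arguments": {"commands": [0, 0, 0.15, 0, 0, 0, -1, 0, 0, 0.15, 0, 0, 0, -1, 0, 0, 0, 0, 0, 0, -1]}}

```text
time: 12.7
ee_pos: [0.5575, 0.1908, 0.051]
tool_rot: [-180.0, -0.0, 160.4]
force: [0.3, 0.2, -0.0]
width: 0.0522
finger_force: 29.7
```

Call:
{"name": "send_rows", "arguments": {"commands": [0, 0, 0.15, 0, 0, 0, -1, 0, 0, 0.15, 0, 0, 0, -1, 0, 0, 0, 0, 0, 0, -1]}}

```text
time: 12.95
ee_pos: [0.5575, 0.1908, 0.048]
tool_rot: [-180.0, -0.0, 160.4]
force: [-0.7, -0.4, -1.0]
width: 0.0519
finger_force: 29.7
```

Call:
{"name": "send_rows", "arguments": {"commands": [0, 0, 0.15, 0, 0, 0, -1, 0, 0, 0.1, 0, 0, 0, -1, 0, 0, 0, 0, 0, 0, -1]}}

```text
time: 13.2
ee_pos: [0.5576, 0.1908, 0.0456]
tool_rot: [-180.0, -0.0, 160.4]
force: [-0.5, 0.1, -0.5]
width: 0.052
finger_force: 29.7
```

Call:
{"name": "send_rows", "arguments": {"commands": [0, 0, 0.1, 0, 0, 0, -1, 0, 0, 0, 0, 0, 0, -1]}}

```text
time: 13.37
ee_pos: [0.5576, 0.1908, 0.0446]
tool_rot: [-180.0, -0.0, 160.4]
force: [0.8, 0.3, -1.0]
width: 0.0524
finger_force: 29.7
```

Call:
{"name": "send_rows", "arguments": {"commands": [0, 0, 0.1, 0, 0, 0, -1, 0, 0, 0, 0, 0, 0, -1]}}

```text
time: 13.53
ee_pos: [0.5576, 0.1908, 0.0437]
tool_rot: [-180.0, -0.0, 160.4]
force: [0.6, 0.3, -1.5]
width: 0.0521
finger_force: 29.7
```

Call:
{"name": "send_rows", "arguments": {"commands": [0, 0, 0.1, 0, 0, 0, -1, 0, 0, 0, 0, 0, 0, -1]}}

```text
time: 13.7
ee_pos: [0.5577, 0.1908, 0.0431]
tool_rot: [180.0, 0.0, 160.4]
force: [-1.6, -0.5, 5.9]
width: 0.0516
finger_force: 31.6
```

Call:
{"name": "send_rows", "arguments": {"commands": [0, 0, 0.05, 0, 0, 0, -1, 0, 0, 0, 0, 0, 0, -1]}}

```text
time: 13.87
ee_pos: [0.5578, 0.1908, 0.043]
tool_rot: [180.0, 0.0, 160.4]
force: [-3.8, -0.8, 12.9]
width: 0.0518
finger_force: 33.6
```

Contact is at z 0.043, as expected. I'll ease off slightly, release and rise.

Call:
{"name": "send_rows", "arguments": {"commands": [0, 0, -0.08, 0, 0, 0, -1, 0, 0, 0, 0, 0, 0, 0.4, 0, 0, 0, 0, 0, 0, 0.6, 0, 0, 0, 0, 0, 0, 0.8, 0, 0, 0, 0, 0, 0, 1, 0, 0, 0, 0, 0, 0, 1, 0, 0, 0, 0, 0, 0, 1]}}

```text
time: 14.45
ee_pos: [0.5576, 0.1908, 0.043]
tool_rot: [-180.0, -0.0, 160.4]
force: [-0.4, 0.7, -0.0]
width: 0.0855
finger_force: 0.0
```

Call:
{"name": "send_rows", "arguments": {"commands": [0, 0, -0.5, 0, 0, 0, 1, 0, 0, -1, 0, 0, 0, 1, 0, 0, -2, 0, 0, 0, 1, 0, 0, -3, 0, 0, 0, 1, 0, 0, -4, 0, 0, 0, 1, 0, 0, -4, 0, 0, 0, 1, 0, 0, 0, 0, 0, 0, 1]}}

```text
time: 15.03
ee_pos: [0.5607, 0.1916, 0.1964]
tool_rot: [179.7, 0.5, 160.4]
force: [1.6, 0.5, 1.3]
width: 0.0852
finger_force: 0.0
```

```bash
python3 look.py p8 side 280 120 100 75 7
```

```text
15.0833 [0.5597 0.1913 0.1932] [179.75   0.39 160.37] [ 0.7  0.7 -0.9] 0.0854
```

View pics/p8.png

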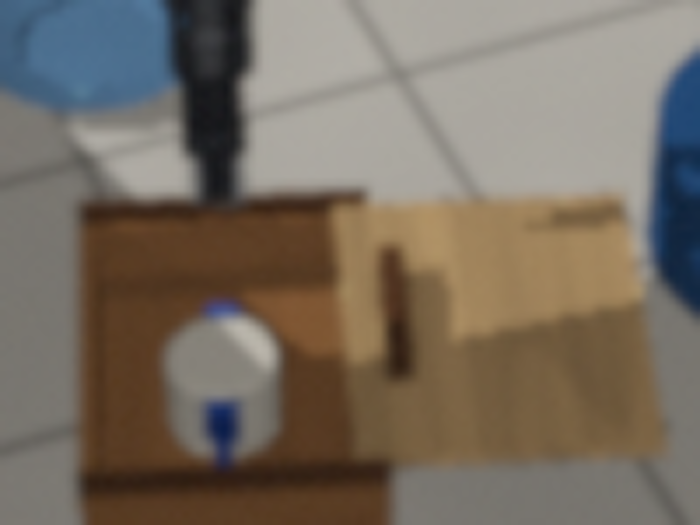

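The lid stands mouth down on the box floor, upright, with both blue tabs sprung out at crop (222,305) and (222,420). Next I close the fingers, cross over the bar and push the box lid shut.

Call:
{"name": "send_rows", "arguments": {"commands": [0, 0, 0, 0, 0, 0, -1, -2.7, 0, 0, 0, 0, 0, -1, -2.7, 0, 0, 0, 0, 0, -1, -2.7, 0, 0, 0, 0, 0, -1, -2.8, 0, 0, 0, 0, 0, -1, 0, 0, 0, 0, 0, 0, -1, 0, 0, 0, 0, 0, 0, -1, 0, 0, 0, 0, 0, 0, -1]}}

```text
time: 15.75
ee_pos: [0.6592, 0.1541, 0.1868]
tool_rot: [-179.9, -0.1, 160.3]
force: [-0.3, 0.4, -0.8]
width: 0.0001
finger_force: 0.0
```

Call:
{"name": "send_rows", "arguments": {"commands": [0, 0, 3, 0, 0, 0, -1, 0, 0, 3, 0, 0, 0, -1, 0, 0, 3, 0, 0, 0, -1, 0, 0, 1.1, 0, 0, 0, -1, 0, 0, 0, 0, 0, 0, -1]}}

```text
time: 16.17
ee_pos: [0.6584, 0.1546, 0.0864]
tool_rot: [-179.9, -0.2, 160.4]
force: [-0.1, -0.1, 0.1]
width: 0.0002
finger_force: 0.0
```

Call:
{"name": "send_rows", "arguments": {"commands": [0, 0, -0.5, 0, 0, 0, -1, 0.8, 0, 0, 0, 0, 0, -1, 0.9, 0, 0, 0, 0, 0, -1, 0.9, 0, 0, 0, 0, 0, -1, 0.9, 0, 0, 0, 0, 0, -1, 0.9, 0, 0, 0, 0, 0, -1, 0.9, 0, 0, 0, 0, 0, -1, 0.9, 0, 0, 0, 0, 0, -1]}}

```text
time: 16.83
ee_pos: [0.6009, 0.1753, 0.0921]
tool_rot: [-180.0, -0.0, 160.4]
force: [2.1, -0.7, 1.3]
width: 0.0
finger_force: 0.8
```

Call:
{"name": "send_rows", "arguments": {"commands": [0.9, 0, 0, 0, 0, 0, -1, 0.9, 0, 0, 0, 0, 0, -1, 0.9, 0, 0, 0, 0, 0, -1, 0.9, 0, 0, 0, 0, 0, -1, 0.9, 0, 0, 0, 0, 0, -1, 0.7, 0, 0, 0, 0, 0, -1, 0.4, 0, 0, 0, 0, 0, -1, 0, 0, 0, 0, 0, 0, -1]}}

```text
time: 17.5
ee_pos: [0.5482, 0.1942, 0.0921]
tool_rot: [-180.0, -0.0, 160.4]
force: [-0.3, -0.4, -0.8]
width: 0.0002
finger_force: 0.0
```

Call:
{"name": "send_rows", "arguments": {"commands": [0.5, 0, 0, 0, 0, 0, -1, 0.4, 0, 0, 0, 0, 0, -1, 0.3, 0, 0, 0, 0, 0, -1, 0, 0, 0, 0, 0, 0, -1]}}

```text
time: 17.83
ee_pos: [0.5373, 0.1981, 0.0921]
tool_rot: [-180.0, -0.0, 160.4]
force: [0.9, -0.4, 0.1]
width: -0.0002
finger_force: 0.0
```

Call:
{"name": "send_rows", "arguments": {"commands": [0.2, 0, 0, 0, 0, 0, -1, 0.15, 0, 0, 0, 0, 0, -1, 0, 0, 0, 0, 0, 0, -1]}}

```text
time: 18.08
ee_pos: [0.5344, 0.1991, 0.0921]
tool_rot: [-180.0, -0.0, 160.4]
force: [-0.6, 0.5, -0.2]
width: -0.0
finger_force: 0.0
```

Call:
{"name": "send_rows", "arguments": {"commands": [0.15, 0, 0, 0, 0, 0, -1, 0, 0, 0, 0, 0, 0, -1]}}

```text
time: 18.25
ee_pos: [0.5341, 0.1993, 0.0922]
tool_rot: [180.0, 0.1, 160.4]
force: [6.6, -4.3, -3.1]
width: -0.0001
finger_force: 3.8
```

Call:
{"name": "send_rows", "arguments": {"commands": [0.15, 0, 0, 0, 0, 0, -1, 0, 0, 0, 0, 0, 0, -1]}}

```text
time: 18.42
ee_pos: [0.534, 0.1995, 0.0923]
tool_rot: [180.0, 0.2, 160.4]
force: [13.5, -9.3, -7.5]
width: 0.0001
finger_force: 8.0
```

The lid is hard against its shut stop, 13 N, at the expected position. I'll back off and lift clear.

Call:
{"name": "send_rows", "arguments": {"commands": [-0.6, 0, 0, 0, 0, 0, -1, -0.6, 0, 0, 0, 0, 0, -1, 0, 0, -2, 0, 0, 0, -1, 0, 0, -3, 0, 0, 0, -1, 0, 0, -4, 0, 0, 0, -1, 0, 0, -4, 0, 0, 0, -1, 0, 0, 0, 0, 0, 0, -1, 0, 0, 0, 0, 0, 0, -1]}}

```text
time: 19.08
ee_pos: [0.5442, 0.1963, 0.2244]
tool_rot: [179.9, 0.2, 160.4]
force: [-0.1, -0.5, -0.2]
width: -0.0004
finger_force: 0.0
```

```bash
python3 -c "
from h import *
s=robot.read_state();print(s['time'],s['ee_pos'],s['force']);print(robot.job_done())"
```

```text
19.0833 [0.5441866  0.19630616 0.22440281] [-0.14569316 -0.54337917 -0.23607655]
the job is handed in; nothing more can be done
None
```

The job is handed in at about 19 s: the flask stands open, its lid is mouth down on the floor of the box, and the box's lid is pushed back against its shut stop. I judged that last step by force and position, with no final picture, and got no verdict back.

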